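# File the cupped coffee sample on its colour's hook

## Robot

A 6-joint arm with a two-finger parallel gripper is mounted at the origin on the work surface. World frame = base frame: x ahead of the robot, y to its left, z up, the work surface at z = 0. Lengths are in m, angles in rad, forces in N, time in s.
With the tool pointing down it reaches from about 0.35 to 0.775 m from the base axis. Payload 7.3 kg.
Tool frame: the origin (TCP) lies at the very end of the fingers, on their centre line; the grasp point (between the pads) lies 19 mm behind it (pinch_z is the distance from the TCP to the grasp point, in m); z points along the fingers, y is the line along which they close (so a half turn about z gives the same grasp; the last joint's range is limited). The gripper opens to 92 mm and grips with 3 to 60 N. Pads are 19 mm wide; open, the fingers measure 130 mm over their backs; the gripper's body (75 mm by 190 mm) begins 47 mm behind the grasp point.
Start: joints at [-1.349, 0.342, 1.524, -0, 1.275, -0.146], TCP at [0.189, -0.49, 0.227] pointing down, gripper open.
Joint ranges: [-2.53, 2.53], [-0.77, 2.02], [0.04, 2.7], [-1, 4.14], [0.28, 2.66], [-3.11, 3.11]. Speed limits (rad/s): [2.57, 2.57, 3.14, 3.14, 3.14, 3.14].

## Interface

Orientations are given as [roll, pitch, yaw] about the fixed x, y, z axes, in that order (R = Rz(yaw) Ry(pitch) Rx(roll)).
In Python, from cell import * gives the robot as it stands.
- The arm moves only by the tool arm_command, never from a script. Its arguments are lists of equal length, an entry for each row: "fingers": the gripper command: -1 is fully open, 1 is shut, values between are in proportion; "travel": the shift along the tool's x, y, z in m, a list of three; "dr": the turn, a rotation vector about the tool's x, y, z in degrees, a list of three. In form: {"fingers": [fingers, ...], "travel": [[x, y, z], ...], "dr": [[wx, wy, wz], ...]}. A call has 1 to 8 rows; each row is the pose to reach, as a shift and turn from the pose commanded when the call began, along the tool's axes at that moment; what a row does not reach only later rows make up. A row lasts 1/12 s, in which the tool goes at most 41.7 mm and 7.16 degrees, less where a joint would pass 70% of its speed; a pose out of reach is approached as far as the arm can. A call with a gripper value outside its range is refused whole. The fingers move at their own pace and stop on an object; "squeeze" is the grip in N (left out, the last holds). Time passes only in rows, so rows that repeat a pose let the fingers close. It gives the time, the measured TCP pose, the force, the opening and the grip force at its end, in the units of the state.
- observe(): the state, without advancing time (a new reading comes with each control period).
- read_camera(name): name is "scene" or "top" or "wrist"; returns a dict with "color" (420x560x3 uint8, blue, green, red), "z_map" (420x560 float32, m along the optical axis (not along the pixel's ray), 0 where there is no reading), "fx", "fy", "cx", "cy" (pixels), "R" (3x3) and "t" (3): a world point X has camera coordinates R X + t. Camera axes: x right, y down, z forward; pixel columns grow to the right and rows downward; lengths in m; the calibration is good to about 2 mm. A picture is of the moment at which its call begins.
- hand_in(): hands the job in; it is judged then, once.
The state is a dict: "time": time; "qpos": joint angles; "qvel": joint speeds; "joint_efforts": joint torques, N m; "tool_pos": TCP position; "tool_rot": TCP orientation; "contact_force": force on the tool from outside, world axes, zero at the start; "torque": the same for the moment, N m; "opening": finger opening in m; "grip_force": force on a finger pad.
Only numpy, scipy, OpenCV 4.12 (cv2) and the standard library are available. Lean on these libraries where they do the work, as an engineer would, in place of code of your own. Each camera call takes 0.05 s, during which the arm holds its last target. There are 200 camera calls.

## Task

The sample jar standing on the round steel coaster has just been cupped: stand it upright in either half of the blue basket while the basket is on the table. Then hang the basket, with the jar in it, by the raised notch in the middle of its handle on the hook stand whose colour matches that jar's lid, and let it hang free until it no longer swings (a faint sway is fine). Leave the other jar upright on its cork mat, and do not disturb the two brown bowls or the spoon.

Things in the scene. Friction and masses are not known exactly. Their poses are not given: they have to be found in the camera images.
- basket: Loose blue open basket with a steel handle, 0.35 kg. 190 mm (x) by 180 mm (y), walls 50 mm high, walls and floor 4 mm thick. A divider 40 mm high along y at x = 0 makes two halves. The handle, a 10 mm round bar in the plane x = 0, has posts at y = +-88 mm and a level top along y, axis 138 mm up for 20 < |y| < 76 mm. Same when turned half a turn. Origin: centre of underside, z up.
- notch (a point): Middle of the handle: a raised notch in the bar (bar axis 150 mm above the basket's underside for |y| < 7 mm, sloping to the level bar at |y| = 20 mm). Point on the bar's axis; axes as basket. Pinching the level bar 38 mm beside it leaves the notch free for the hook.
- jar_green: Loose upright sample jar, brown (coffee beans) with a green lid: plain cylinder 48 mm in diameter, 80 mm high, the lid being the top 17 mm; about 0.1 kg. Origin: centre of its underside.
- jar_orange: The same jar with an orange lid. Origin: centre of its underside.
- coaster: Fixed round steel coaster, 90 mm in diameter, 4 mm thick; one of the two jars stands on it at the start: that is the jar to file. Origin: centre of its underside.
- mat: Fixed square cork mat, 90 by 90 mm, 4 mm thick; the other jar stands on it and stays there. Origin: centre of its underside.
- hook_green: Fixed hook stand, green collar and tip. Origin: on the table below the hook's seat. The hook is a 10 mm round bar in the plane y = 0: from the post at x = 125 mm (axis 203 mm up) it slopes down to the seat (axis 190 mm up, -10 < x < 12 mm), then up to its tip at x = -34 mm (top 210 mm up), facing the robot. Post 18 mm, collar 32 mm wide, 224 mm high; foot 90 by 100 by 12 mm.
- hook_orange: The same fixed hook stand with orange collar and tip; frame and sizes as hook_green.
- hook_green_seat (a point): Where the axis of the handle's notch lies when hung on the green hook: 200 mm above the table, 10 mm above the axis of the hook's bar at its seat. Its axes are those of the stand: -x points out over the tip, +x to the post.
- hook_orange_seat (a point): The same for the orange hook.
- bowl_near: Loose dark brown cupping bowl on the table near the robot, 100 mm in diameter, 50 mm high; not to be disturbed. Origin: centre of its underside.
- bowl_far: A like bowl, 50 mm high, on the table at the far right; not to be disturbed. Origin: centre of its underside.
- spoon: Loose steel tasting spoon, 150 mm long, lying on the table left of the middle; not to be disturbed.
Not all that is in view belongs to the job. What is shaped like the jar_orange but pink or yellow is not meant.

How it is judged:
On the way, in this order (a step that is already met when the one before it is completed fails the run):
1. the jar from the coaster stands released in the basket, and the basket stands on the table ((((x of jar_green in the frame of basket between -0.085 and 0.085 m and y of jar_green in the frame of basket between -0.08 and 0.08 m and z of jar_green in the frame of basket between -0.003 and 0.02 m and angle between the z axis of jar_green and the z axis of basket, either way round below 0.3 rad) and (horizontal distance between jar_orange and mat below 0.045 m and distance of jar_orange from where it was at the start of the episode below 0.03 m and angle between jar_orange's own z axis and vertical below 0.15 rad) and contact force between the fingers and jar_green below 0.1 N and linear speed of jar_green below 0.03 m/s) or ((x of jar_orange in the frame of basket between -0.085 and 0.085 m and y of jar_orange in the frame of basket between -0.08 and 0.08 m and z of jar_orange in the frame of basket between -0.003 and 0.02 m and angle between the z axis of jar_orange and the z axis of basket, either way round below 0.3 rad) and (horizontal distance between jar_green and mat below 0.045 m and distance of jar_green from where it was at the start of the episode below 0.03 m and angle between jar_green's own z axis and vertical below 0.15 rad) and contact force between the fingers and jar_orange below 0.1 N and linear speed of jar_orange below 0.03 m/s)) and height (world z) of basket below 0.008 m), for 0.2 s.
2. the basket is lifted with the jar in it (height (world z) of basket above 0.03 m and ((x of jar_green in the frame of basket between -0.085 and 0.085 m and y of jar_green in the frame of basket between -0.08 and 0.08 m and z of jar_green in the frame of basket between -0.003 and 0.02 m and angle between the z axis of jar_green and the z axis of basket, either way round below 0.3 rad) or (x of jar_orange in the frame of basket between -0.085 and 0.085 m and y of jar_orange in the frame of basket between -0.08 and 0.08 m and z of jar_orange in the frame of basket between -0.003 and 0.02 m and angle between the z axis of jar_orange and the z axis of basket, either way round below 0.3 rad))), for 0.2 s.
At the end, for the whole second after the job is handed in: The basket hangs, hardly swaying (under 0.08 m/s), on the hook of the filed jar's colour, notch within 25 mm sideways and 30 mm along the hook of its seat, tilted under 20 degrees; the jar from the coaster stands in it (within 17 degrees); the other jar is upright on the cork mat, moved under 30 mm ((((x of jar_green in the frame of basket between -0.085 and 0.085 m and y of jar_green in the frame of basket between -0.08 and 0.08 m and z of jar_green in the frame of basket between -0.003 and 0.02 m and angle between the z axis of jar_green and the z axis of basket, either way round below 0.3 rad) and (horizontal distance between jar_orange and mat below 0.045 m and distance of jar_orange from where it was at the start of the episode below 0.03 m and angle between jar_orange's own z axis and vertical below 0.15 rad) and (x of notch in the frame of hook_green_seat between -0.03 and 0.03 m and y of notch in the frame of hook_green_seat between -0.025 and 0.025 m and z of notch in the frame of hook_green_seat between -0.015 and 0.02 m and contact force between basket and hook_green above 1.5 N)) or ((x of jar_orange in the frame of basket between -0.085 and 0.085 m and y of jar_orange in the frame of basket between -0.08 and 0.08 m and z of jar_orange in the frame of basket between -0.003 and 0.02 m and angle between the z axis of jar_orange and the z axis of basket, either way round below 0.3 rad) and (horizontal distance between jar_green and mat below 0.045 m and distance of jar_green from where it was at the start of the episode below 0.03 m and angle between jar_green's own z axis and vertical below 0.15 rad) and (x of notch in the frame of hook_orange_seat between -0.03 and 0.03 m and y of notch in the frame of hook_orange_seat between -0.025 and 0.025 m and z of notch in the frame of hook_orange_seat between -0.015 and 0.02 m and contact force between basket and hook_orange above 1.5 N))) and angle between basket's own z axis and vertical below 0.35 rad and linear speed of basket below 0.08 m/s and angular speed of basket below 0.8 rad/s); the robot touches nothing.
It fails at once if the near bowl is moved by more than 30 mm (distance of bowl_near from where it was at the start of the episode above 0.03 m).
It fails at once if the far bowl is moved by more than 30 mm (distance of bowl_far from where it was at the start of the episode above 0.03 m).
It fails at once if the spoon is moved by more than 30 mm (distance of spoon from where it was at the start of the episode above 0.03 m).
It fails at once if a jar is tipped over (angle between any of jar_green, jar_orange's own z axis and vertical above 0.8 rad).
It also fails if it takes over 67 s, if anything falls off the work surface, if the arm or the gripper's body presses on something with over 40 N, if the wrist force passes 120 N, or if a joint passes its speed limit or range.

## Working session

There is one attempt and no reset: what is moved stays moved. The work goes in short steps, Python scripts to look and compute and a tool call to move; the robot and the scene stay as the last step left them, time stands still between calls to the robot, and variables do not carry over. Pictures are saved under pics/ and viewed, at most 10 in all, crops included, and the job is handed in when it is done.

Besides the shell and the picture viewer there is one more tool, called after "Request:" as name(argument=value, ...), one argument or row to a line, values as JSON. arm_command: Moves the arm, as the interface text tells. Its arguments: {"type":"object","properties":{"fingers":{"type":"array","items":{"type":"number"}},"travel":{"type":"array","items":{"type":"array","items":{"type":"number"}}},"dr":{"type":"array","items":{"type":"array","items":{"type":"number"}}},"squeeze":{"type":"number"}},"required":["fingers","travel","dr"]}

```bash
mkdir -p pics; ls; python3 - <<'E'
from cell import *
import cv2
s=observe(); print({k:s[k] for k in('time','tool_pos','tool_rot','opening')})
for n in('scene','top'):
    c=read_camera(n); cv2.imwrite(f'pics/{n}0.png',c['color']); print(n,c['fx'],c['cx'],c['cy'],c['R'],c['t'])
    import pickle; pickle.dump(c,open(f'{n}0.pkl','wb'))
E
```

```text
pics
{'time': 0.0, 'tool_pos': array([ 0.18870721, -0.48948747,  0.2260431 ]), 'tool_rot': array([-3.14006468e+00, -2.01019480e-04,  3.67822249e-01]), 'opening': 0.09202058284593302}
scene 455.395534015432 283.78533461933904 209.39045965067135 [[-0.87669994  0.48097824  0.00755908]
 [ 0.3859699   0.712729   -0.5857001 ]
 [-0.28709658 -0.51056567 -0.8104926 ]] [ 0.43495616 -0.12066589  1.3877239 ]
top 541.3140743285534 282.9739917061329 203.34995523551447 [[-2.36649238e-02 -9.99719747e-01  6.32188991e-04]
 [-9.92502881e-01  2.34182328e-02 -1.19956734e-01]
 [ 1.19908311e-01 -3.46621638e-03 -9.92778919e-01]] [0.01989237 0.5289129  1.43448388]
```

View pics/scene0.png

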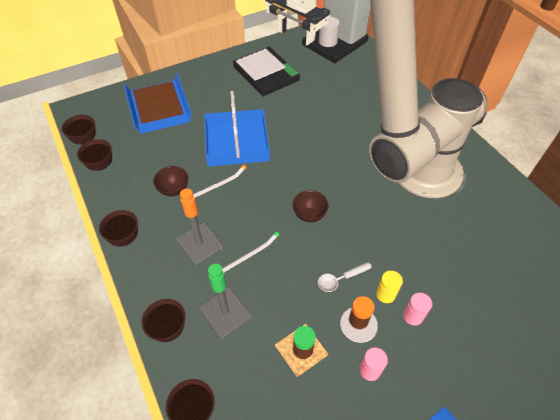

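View pics/top0.png

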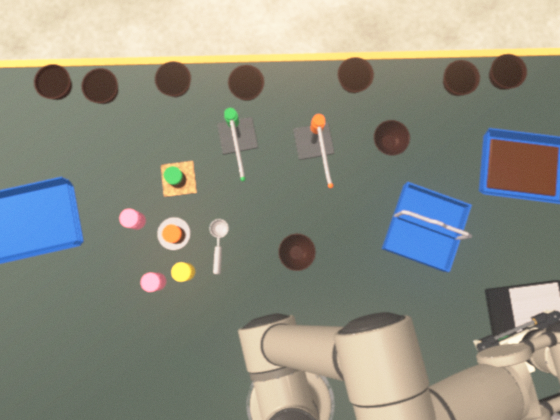

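The orange jar stands on the coaster (top 172,235; scene 362,310), the green one is on the mat (top 173,177). The basket is at top 428,227, the orange hook tip is at top 331,185, and the near bowl is at top 297,252.

```bash
cat > h.py <<'E'
import numpy as np, cv2
def K(c): return np.array([[c['fx'],0,c['cx']],[0,c['fy'],c['cy']],[0,0,1.]])
def P(c): return K(c)@np.c_[np.array(c['R']),np.array(c['t'])]
def plane(c,uv,z):
    R=np.array(c['R']);o=-R.T@c['t'];uv=np.atleast_2d(uv).astype(float)
    d=np.c_[(uv[:,0]-c['cx'])/c['fx'],(uv[:,1]-c['cy'])/c['fy'],np.ones(len(uv))]@R
    return o+d*((z-o[2])/d[:,2])[:,None]
def tri(c1,p1,c2,p2):
    X=cv2.triangulatePoints(P(c1),P(c2),np.float64(p1).reshape(2,1),np.float64(p2).reshape(2,1));return (X[:3]/X[3]).ravel()
def cloud(c,m):
    v,u=np.nonzero(m&(c['z_map']>0));z=c['z_map'][v,u]
    pc=np.c_[(u-c['cx'])/c['fx']*z,(v-c['cy'])/c['fy']*z,z]
    return (pc-c['t'])@np.array(c['R']),np.c_[u,v]
def hsv(c,lo,hi): return cv2.inRange(cv2.cvtColor(c['color'],cv2.COLOR_BGR2HSV),np.array(lo),np.array(hi))>0
def blobs(m,amin=8):
    n,l,s,ce=cv2.connectedComponentsWithStats(m.astype(np.uint8));return [(ce[i].round(1),s[i,4],l==i,s[i,:4]) for i in range(1,n) if s[i,4]>=amin]
E
python3 - <<'E'
import pickle; from h import *
T=pickle.load(open('top0.pkl','rb'));S=pickle.load(open('scene0.pkl','rb'))
cols={'orange':((5,150,120),(17,255,255)),'green':((50,120,80),(75,255,255)),'blue':((100,150,60),(125,255,255)),'yellow':((24,150,120),(35,255,255))}
for k,(a,b) in cols.items():
  for n,c in(('T',T),('S',S)):
    for ce,A,m,bb in blobs(hsv(c,a,b)):
        X,_=cloud(c,m); 
        if len(X) and not(k=='blue' and A<200): print(k,n,ce,A,bb,'med',np.median(X,0).round(3),'zmax',np.percentile(X[:,2],95).round(3))
E
```

```text
orange T [317.  122.1] 179 [311 114  14  20] med [ 0.702 -0.078  0.222] zmax 0.227
orange T [517.  146.5] 8 [516 145   3   4] med [ 0.674 -0.647  0.017] zmax 0.021
orange T [521.4 146.9] 8 [520 145   4   4] med [ 0.673 -0.659  0.013] zmax 0.018
orange T [540.7 169.4] 886 [521 145  36  49] med [ 0.609 -0.709  0.016] zmax 0.021
orange T [519.7 153.7] 9 [517 153   6   3] med [ 0.654 -0.651  0.014] zmax 0.019
orange T [330.2 185.5] 16 [328 184   5   4] med [ 0.548 -0.105  0.209] zmax 0.213
orange T [172.3 233.6] 259 [163 225  19  18] med [0.45  0.296 0.083] zmax 0.089
orange S [320.    3.4] 54 [317   0   7   8] med [-0.611 -1.565 -0.426] zmax -0.401
orange S [443.9  36. ] 4451 [415   0  72  89] med [-0.724 -0.691 -0.166] zmax 0.011
orange S [480.8  36.1] 542 [462   0  38  80] med [-0.696 -0.49  -0.031] zmax 0.096
orange S [512.6  43.5] 4000 [472   0  88 111] med [-0.967 -0.547 -0.175] zmax 0.161
orange S [369.8  27.3] 68 [367  13   6  25] med [-0.724 -1.217 -0.425] zmax -0.357
orange S [301.4  17.7] 20 [299  16   7   4] med [-0.561 -1.684 -0.564] zmax -0.546
orange S [478.1  70.9] 8 [476
[... 715 characters left out ...]
6 [294 326  21  24] med [0.611 0.299 0.084] zmax 0.087
blue T [517.  161.8] 1536 [480 129  80  74] med [ 0.662 -0.639  0.016] zmax 0.037
blue T [ 37.9 219.3] 5533 [  0 178  83  85] med [0.499 0.663 0.045] zmax 0.069
blue T [433.3 205. ] 1815 [395 182  76  47] med [ 0.517 -0.406  0.006] zmax 0.05
blue T [421.7 241.8] 2709 [383 215  76  56] med [ 0.417 -0.369  0.005] zmax 0.049
blue S [159.6 110.9] 1040 [124  73  67  60] med [ 0.638 -0.585  0.02 ] zmax 0.037
blue S [235.7 137.8] 3026 [204 110  66  56] med [ 0.46  -0.391  0.008] zmax 0.05
yellow T [187.7 271.6] 34 [184 263   7  18] med [0.352 0.257 0.074] zmax 0.082
yellow S [389.9 286.1] 531 [379 271  23  32] med [0.364 0.284 0.078] zmax 0.082
```

```bash
python3 - <<'E'
import pickle; from h import *
T=pickle.load(open('top0.pkl','rb'));S=pickle.load(open('scene0.pkl','rb'))
XT,uT=cloud(T,np.ones((420,560),bool));XS,uS=cloud(S,np.ones((420,560),bool))
for n,X,c,u in(('T',XT,T,uT),('S',XS,S,uS)):
    def near(p,r,z0,z1): return (np.hypot(X[:,0]-p[0],X[:,1]-p[1])<r)&(X[:,2]>z0)&(X[:,2]<z1)
    for nm,p,r,z0,z1 in(('jarO',(.455,.299),.04,.078,.1),('jarG',(.607,.297),.04,.078,.1),('near',(.38,-.04),.09,.042,.06),('far',(.64,-.27),.09,.042,.06),('yel',(.355,.28),.05,.072,.1),('pink',(.49,.40),.04,.072,.1),('pink2',(.33,.35),.04,.072,.1)):
        q=X[near(p,r,z0,z1)]
        if len(q)>5:
            (cx,cy),rr=cv2.minEnclosingCircle(np.float32(q[:,:2])); print(n,nm,round(cx,3),round(cy,3),round(rr,3),len(q),np.median(q[:,2]).round(3))
    hb=X[near((.46,-.39),.2,.1,.17)]; rim=X[near((.46,-.39),.2,.044,.056)]
    print('rim',cv2.minAreaRect(np.float32(rim[:,:2])*1000),np.median(rim[:,2]).round(4))
    d=cv2.fitLine(np.float32(hb[:,:2]),cv2.DIST_HUBER,0,.001,.001).ravel();print('handle',d.round(3),len(hb),hb[:,:2].min(0),hb[:,:2].max(0),np.percentile(hb[:,2],[10,50,90]))
    q=hb[:,:2]-d[2:4]; s=q@d[:2]; o=np.argsort(s); 
    for a in np.array_split(o,10): print('   ',s[a].mean().round(3),hb[a].mean(0).round(3))
    k=near((.61,-.09),.07,.17,.22); hk=X[k]
    d=cv2.fitLine(np.float32(hk[:,:2]),cv2.DIST_HUBER,0,.001,.001).ravel();print('hook',d.round(3),len(hk))
    s=hk[:,:2]@d[:2]; 
    for a in np.array_split(np.argsort(s),8): print('   ',hk[a].mean(0).round(3))
print('tip tri',tri(T,(330.2,185.5),S,(243.4,166.5)))
E
```

```text
T jarO 0.451 0.301 0.025 271 0.084
T jarG 0.605 0.298 0.025 260 0.084
T near 0.397 -0.025 0.05 254 0.048
T far 0.648 -0.288 0.088 133 0.048
T yel 0.353 0.277 0.024 279 0.08
T pink 0.494 0.413 0.025 276 0.08
T pink2 0.328 0.356 0.025 288 0.08
rim ((457.1924743652344, -374.9490051269531), (185.06063842773438, 191.27879333496094), 68.09194946289062) 0.0493
handle [ 0.369  0.929  0.447 -0.397] 313 [ 0.41960962 -0.46161712] [ 0.49374361 -0.28860228] [0.13084141 0.14184822 0.15155954]
    -0.059 [ 0.425 -0.452  0.13 ]
    -0.04 [ 0.433 -0.435  0.142]
    -0.02 [ 0.44  -0.416  0.142]
    -0.001 [ 0.448 -0.398  0.143]
    0.021 [ 0.456 -0.378  0.153]
    0.038 [ 0.462 -0.362  0.148]
    0.056 [ 0.468 -0.345  0.141]
    0.075 [ 0.476 -0.327  0.142]
    0.095 [ 0.483 -0.309  0.142]
    0.111 [ 0.488 -0.294  0.127]
hook [ 0.988  0.157  0.612 -0.095] 231
    [ 0.552 -0.105  0.207]
    [ 0.57  -0.102  0.195]
    [ 0.588 -0.099  0.194]
    [ 0.604 -0.096  0.196]
    [ 0.621 -0.094  0.197]
    [ 0.638 -0.091  0.199]
    [ 0.655 -0.088  0.201]
    [ 0.671 -0.086  0.202]
S jarO 0.456 0.3 0.025 346 0.
[... 388 characters left out ...]
07 ] [ 0.49836431 -0.28929505] [0.1187213  0.14224657 0.1513108 ]
    -0.094 [ 0.436 -0.439  0.143]
    -0.071 [ 0.444 -0.417  0.143]
    -0.036 [ 0.457 -0.386  0.151]
    -0.017 [ 0.465 -0.368  0.15 ]
    -0.002 [ 0.47  -0.354  0.143]
    0.017 [ 0.477 -0.336  0.143]
    0.039 [ 0.485 -0.316  0.142]
    0.052 [ 0.49  -0.303  0.138]
    0.06 [ 0.493 -0.296  0.122]
    0.064 [ 0.495 -0.292  0.116]
hook [ 0.989  0.15   0.607 -0.096] 230
    [ 0.555 -0.105  0.206]
    [ 0.57  -0.103  0.198]
    [ 0.586 -0.101  0.193]
    [ 0.604 -0.097  0.194]
    [ 0.621 -0.095  0.196]
    [ 0.639 -0.092  0.198]
    [ 0.656 -0.089  0.2  ]
    [ 0.672 -0.086  0.203]
tip tri [ 0.54993845 -0.10694789  0.20540046]
```

Request:
arm_command(
  fingers=[-1],
  travel=[
    [0, 0, -0.04],
  ],
  dr=[
    [0, 0, 0],
  ],
)

```text
time: 0.18
tool_pos: [0.1878, -0.486, 0.2597]
tool_rot: [-3.126, -0.002, 0.368]
contact_force: [-0.0, -0.6, -0.4]
opening: 0.092
grip_force: 0.0
```

```bash
cat > go.py <<'E'
import sys,numpy as np
from cell import *
# args: x y z yawdeg ; chain of targets from measured pose
s=observe();p=np.array(s['tool_pos']);w=s['tool_rot'][2]
x=np.array([float(a) for a in sys.argv[1:4]]);yaw=np.radians(float(sys.argv[4]))
from scipy.spatial.transform import Rotation as Ro
R0=Ro.from_euler('xyz',s['tool_rot']);R1=Ro.from_euler('xyz',[np.pi,0,yaw])
d=R0.inv().apply(x-p);r=(R0.inv()*R1).as_rotvec(degrees=True)
print('t',round(s['time'],2),'travel',d.round(4),'dr',r.round(2),'rows',np.linalg.norm(d)/.0417,np.linalg.norm(r)/7.16)
E
python3 go.py .42 -.1 .26 22;python3 go.py .4535 .3005 .16 22
```

```text
t 0.18 travel [ 0.3554 -0.2767  0.0049] dr [-0.9  -0.14 -0.93] rows 10.802925734580027 0.1823394995425113
t 0.18 travel [ 0.5304 -0.6368  0.111 ] dr [-0.9  -0.14 -0.93] rows 20.05210530054912 0.1823394995425113
```

Request:
arm_command(
  fingers=[-1, -1, -1, -1, -1, -1, -1, -1],
  travel=[
    [0.355, -0.277, 0],
    [0.355, -0.277, 0],
    [0.355, -0.277, 0],
    [0.355, -0.277, 0],
    [0.355, -0.277, 0],
    [0.355, -0.277, 0],
    [0.355, -0.277, 0],
    [0.355, -0.277, 0],
  ],
  dr=[
    [0, 0, 0],
    [0, 0, 0],
    [0, 0, 0],
    [0, 0, 0],
    [0, 0, 0],
    [0, 0, 0],
    [0, 0, 0],
    [0, 0, 0],
  ],
)

```text
time: 0.85
tool_pos: [0.3607, -0.2021, 0.2666]
tool_rot: [-3.142, 0.0, 0.367]
contact_force: [0.4, -0.3, -0.9]
opening: 0.0917
grip_force: 0.0
```

```bash
python3 go.py .4535 .3005 .16 22
```

```text
t 0.85 travel [ 0.2671 -0.4357  0.1066] dr [-0.    0.   -0.95] rows 12.519591189516296 0.13279028618128655
```

Request:
arm_command(
  fingers=[-1, -1, -1, -1, -1, -1, -1, -1],
  travel=[
    [0.267, -0.436, 0.107],
    [0.267, -0.436, 0.107],
    [0.267, -0.436, 0.107],
    [0.267, -0.436, 0.107],
    [0.267, -0.436, 0.107],
    [0.267, -0.436, 0.107],
    [0.267, -0.436, 0.107],
    [0.267, -0.436, 0.107],
  ],
  dr=[
    [0, 0, 0],
    [0, 0, 0],
    [0, 0, 0],
    [0, 0, 0],
    [0, 0, 0],
    [0, 0, 0],
    [0, 0, 0],
    [0, 0, 0],
  ],
)

```text
time: 1.52
tool_pos: [0.4189, 0.1189, 0.1979]
tool_rot: [3.141, 0.0, 0.368]
contact_force: [1.1, -0.3, -0.1]
opening: 0.0916
grip_force: 0.0
```

```bash
python3 go.py .4535 .3005 .16 22
```

```text
t 1.52 travel [ 0.0976 -0.157   0.0379] dr [ 0.01  0.01 -0.92] rows 4.524460693133705 0.1285577417249711
```

Request:
arm_command(
  fingers=[-1, -1, -1, -1, -1, -1, -1, -1],
  travel=[
    [0.098, -0.157, 0.038],
    [0.098, -0.157, 0.038],
    [0.098, -0.157, 0.038],
    [0.098, -0.157, 0.038],
    [0.098, -0.157, 0.038],
    [0.098, -0.157, 0.038],
    [0.098, -0.157, 0.038],
    [0.098, -0.157, 0.038],
  ],
  dr=[
    [0, 0, 0],
    [0, 0, 0],
    [0, 0, 0],
    [0, 0, 0],
    [0, 0, 0],
    [0, 0, 0],
    [0, 0, 0],
    [0, 0, 0],
  ],
)

```text
time: 2.18
tool_pos: [0.4538, 0.2979, 0.1601]
tool_rot: [3.141, 0.001, 0.368]
contact_force: [0.5, -0.3, 1.0]
opening: 0.0919
grip_force: 0.0
```

```bash
python3 go.py .4535 .3005 .045 21; python3 - <<'E'
from cell import *; from h import *
c=read_camera('wrist'); cv2.imwrite('pics/w1.png',c['color'])
for ce,A,m,b in blobs(hsv(c,(5,150,120),(17,255,255)),200):
    X,_=cloud(c,m); X=X[X[:,2]>.078]; print(ce,A,len(X), len(X)>9 and cv2.minEnclosingCircle(np.float32(X[:,:2])),plane(c,ce,.084))
E
```

```text
t 2.18 travel [ 0.0008 -0.0026  0.1151] dr [0.03 0.07 0.08] rows 2.7604699885731683 0.01584473046425162
[343.8  42.4] 231 0 False [[0.57541012 0.30133594 0.084     ]]
[277.7 186.9] 262 54 ((0.4668728709220886, 0.30343097448349), 0.02034945599734783) [[0.47674746 0.30701174 0.084     ]]
```

Request:
arm_command(
  fingers=[-1, -1, -1, -1, -1],
  travel=[
    [0.001, -0.002, 0.04],
    [0.001, -0.002, 0.08],
    [0.001, -0.002, 0.105],
    [0.001, -0.002, 0.115],
    [0.001, -0.002, 0.115],
  ],
  dr=[
    [0, 0, 0],
    [0, 0, 0],
    [0, 0, 0],
    [0, 0, 0],
    [0, 0, 0],
  ],
)

```text
time: 2.65
tool_pos: [0.4534, 0.2991, 0.0438]
tool_rot: [3.141, 0.004, 0.366]
contact_force: [-1.4, -0.5, 0.1]
opening: 0.0917
grip_force: 0.0
```

Request:
arm_command(
  fingers=[0.3, 0.3, 0.3, 0.3, 0.3, 0.3],
  travel=[
    [0, 0, 0],
    [0, 0, 0],
    [0, 0, 0],
    [0, 0, 0],
    [0, 0, 0],
    [0, 0, 0],
  ],
  dr=[
    [0, 0, 0],
    [0, 0, 0],
    [0, 0, 0],
    [0, 0, 0],
    [0, 0, 0],
    [0, 0, 0],
  ],
  squeeze=20,
)

```text
time: 3.15
tool_pos: [0.4547, 0.301, 0.0461]
tool_rot: [-3.142, -0.001, 0.368]
contact_force: [0.4, -1.4, -0.6]
opening: 0.0566
grip_force: 0.0
```

Request:
arm_command(
  fingers=[0.5, 0.5, 0.5, 0.5, 0.5, 0.5],
  travel=[
    [0, 0, 0],
    [0, 0, 0],
    [0, 0, 0],
    [0, 0, 0],
    [0, 0, 0],
    [0, 0, 0],
  ],
  dr=[
    [0, 0, 0],
    [0, 0, 0],
    [0, 0, 0],
    [0, 0, 0],
    [0, 0, 0],
    [0, 0, 0],
  ],
  squeeze=20,
)

```text
time: 3.65
tool_pos: [0.4546, 0.3008, 0.0456]
tool_rot: [3.141, -0.0, 0.368]
contact_force: [-0.6, -1.8, 4.8]
opening: 0.0478
grip_force: 20.0
```

Request:
arm_command(
  fingers=[0.5, 0.5, 0.5, 0.5, 0.5, 0.5],
  travel=[
    [0, 0, -0.02],
    [0, 0, -0.06],
    [0, 0, -0.1],
    [0, 0, -0.14],
    [0, 0, -0.17],
    [0, 0, -0.17],
  ],
  dr=[
    [0, 0, 0],
    [0, 0, 0],
    [0, 0, 0],
    [0, 0, 0],
    [0, 0, 0],
    [0, 0, 0],
  ],
)

```text
time: 4.15
tool_pos: [0.457, 0.3023, 0.2218]
tool_rot: [-3.141, -0.012, 0.368]
contact_force: [0.4, 0.2, -0.6]
opening: 0.0478
grip_force: 20.0
```

```bash
python3 go.py .42 -.05 .215 0; python3 -c "
import numpy as np
c=np.array([.459,-.375]);print(c+.055*np.array([.93,-.369]))"
```

```text
t 4.15 travel [-0.1613  0.3154  0.0046] dr [-0.18 -0.64 21.08] rows 8.495781334822736 2.946023783876535
[ 0.51015  -0.395295]
```

Request:
arm_command(
  fingers=[0.5, 0.5, 0.5, 0.5, 0.5, 0.5, 0.5, 0.5],
  travel=[
    [-0.161, 0.315, -0.015],
    [-0.161, 0.315, -0.015],
    [-0.161, 0.315, -0.015],
    [-0.161, 0.315, -0.015],
    [-0.161, 0.315, -0.015],
    [-0.161, 0.315, -0.015],
    [-0.161, 0.315, -0.015],
    [-0.161, 0.315, -0.015],
  ],
  dr=[
    [0, 0, 21],
    [0, 0, 21],
    [0, 0, 21],
    [0, 0, 21],
    [0, 0, 21],
    [0, 0, 21],
    [0, 0, 21],
    [0, 0, 21],
  ],
)

```text
time: 4.82
tool_pos: [0.4184, -0.0319, 0.2286]
tool_rot: [-3.141, 0.001, 0.002]
contact_force: [1.3, -0.2, -1.4]
opening: 0.0479
grip_force: 20.0
```

```bash
python3 go.py .51 -.395 .235 -21.6
```

```text
t 4.82 travel [ 0.091   0.3632 -0.0067] dr [-1.000e-02  9.000e-02  2.169e+01] rows 8.980638272229465 3.0294047361563297
```

Request:
arm_command(
  fingers=[0.5, 0.5, 0.5, 0.5, 0.5, 0.5, 0.5, 0.5],
  travel=[
    [0.09, 0.362, -0.006],
    [0.09, 0.362, -0.006],
    [0.09, 0.362, -0.006],
    [0.09, 0.362, -0.006],
    [0.09, 0.362, -0.006],
    [0.09, 0.362, -0.006],
    [0.09, 0.362, -0.006],
    [0.09, 0.362, -0.006],
  ],
  dr=[
    [0, 0, 21.7],
    [0, 0, 21.7],
    [0, 0, 21.7],
    [0, 0, 21.7],
    [0, 0, 21.7],
    [0, 0, 21.7],
    [0, 0, 21.7],
    [0, 0, 21.7],
  ],
)

```text
time: 5.48
tool_pos: [0.5002, -0.3554, 0.2332]
tool_rot: [-3.14, 0.002, -0.378]
contact_force: [0.6, 0.3, -1.2]
opening: 0.0473
grip_force: 20.0
```

```bash
python3 go.py .51 -.395 .235 -21.6
```

```text
t 5.48 travel [ 0.0237  0.0332 -0.0019] dr [-0.06  0.13 -0.04] rows 0.9786578517822386 0.02063852620001488
```

Request:
arm_command(
  fingers=[0.5, 0.5, 0.5, 0.5],
  travel=[
    [0.024, 0.033, 0],
    [0.024, 0.033, 0],
    [0.024, 0.033, 0],
    [0.024, 0.033, 0],
  ],
  dr=[
    [0, 0, 0],
    [0, 0, 0],
    [0, 0, 0],
    [0, 0, 0],
  ],
)

```text
time: 5.82
tool_pos: [0.5101, -0.3925, 0.2331]
tool_rot: [-3.14, 0.003, -0.378]
contact_force: [0.2, 0.5, -1.1]
opening: 0.0475
grip_force: 20.0
```

```bash
python3 go.py .51 -.395 .05 -21.6; python3 - <<'E'
from cell import *; from h import *
c=read_camera('wrist'); cv2.imwrite('pics/w2.png',c['color'])
c=read_camera('scene'); cv2.imwrite('pics/s2.png',cv2.resize(c['color'][60:240,120:360],None,fx=3,fy=3))
E
```

```text
t 5.82 travel [0.0013 0.0027 0.1831] dr [-0.1   0.17 -0.04] rows 4.391010895729691 0.02798193993262953
```

View pics/w2.png

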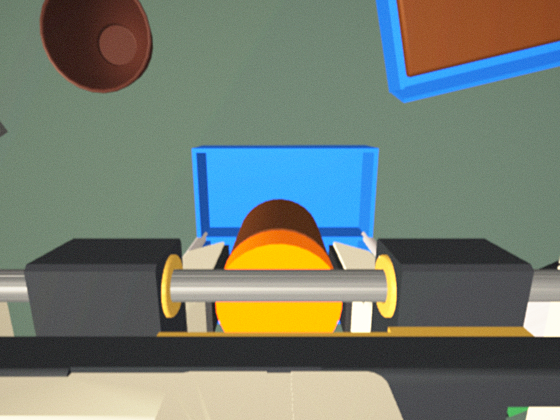

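The jar (column 280) is centred over the far half of the basket (193 to 377) and lined up with it, so I lower it.

Request:
arm_command(
  fingers=[0.5, 0.5, 0.5, 0.5, 0.5, 0.5, 0.5, 0.5],
  travel=[
    [0.001, 0.002, 0.035],
    [0.001, 0.002, 0.07],
    [0.001, 0.002, 0.105],
    [0.001, 0.002, 0.135],
    [0.001, 0.002, 0.16],
    [0.001, 0.002, 0.176],
    [0.001, 0.002, 0.184],
    [0.001, 0.002, 0.186],
  ],
  dr=[
    [0, 0, 0],
    [0, 0, 0],
    [0, 0, 0],
    [0, 0, 0],
    [0, 0, 0],
    [0, 0, 0],
    [0, 0, 0],
    [0, 0, 0],
  ],
)

```text
time: 6.58
tool_pos: [0.5105, -0.3939, 0.048]
tool_rot: [-3.141, 0.002, -0.376]
contact_force: [0.6, -0.4, -0.7]
opening: 0.0474
grip_force: 20.0
```

Request:
arm_command(
  fingers=[0.5, 0.5],
  travel=[
    [0, 0, 0],
    [0, 0, 0],
  ],
  dr=[
    [0, 0, 0],
    [0, 0, 0],
  ],
)

```text
time: 6.75
tool_pos: [0.5117, -0.3958, 0.0507]
tool_rot: [3.14, -0.003, -0.377]
contact_force: [0.4, -0.2, -0.2]
opening: 0.0473
grip_force: 20.0
```

Request:
arm_command(
  fingers=[0.5, 0.5, 0.5],
  travel=[
    [0, 0, 0.002],
    [0, 0, 0.003],
    [0, 0, 0.003],
  ],
  dr=[
    [0, 0, 0],
    [0, 0, 0],
    [0, 0, 0],
  ],
)

```text
time: 7.0
tool_pos: [0.5109, -0.3957, 0.0465]
tool_rot: [3.141, -0.001, -0.377]
contact_force: [-0.8, 0.6, -1.4]
opening: 0.0475
grip_force: 20.0
```

Request:
arm_command(
  fingers=[0, -0.3, -0.6, -0.6, -0.6, -0.6],
  travel=[
    [0, 0, 0],
    [0, 0, 0],
    [0, 0, 0],
    [0, 0, 0],
    [0, 0, 0],
    [0, 0, 0],
  ],
  dr=[
    [0, 0, 0],
    [0, 0, 0],
    [0, 0, 0],
    [0, 0, 0],
    [0, 0, 0],
    [0, 0, 0],
  ],
)

```text
time: 7.5
tool_pos: [0.5108, -0.3956, 0.046]
tool_rot: [3.141, -0.0, -0.377]
contact_force: [-0.3, 0.4, -0.2]
opening: 0.0723
grip_force: 0.0
```

Request:
arm_command(
  fingers=[-0.6, -0.6, -0.6, -0.6, -0.6, -0.6, -0.6, -0.6],
  travel=[
    [0, 0, -0.03],
    [0, 0, -0.07],
    [0, 0, -0.11],
    [0, 0, -0.15],
    [0, 0, -0.19],
    [0, 0, -0.22],
    [0, 0, -0.22],
    [0, 0, -0.22],
  ],
  dr=[
    [0, 0, 0],
    [0, 0, 0],
    [0, 0, 0],
    [0, 0, 0],
    [0, 0, 0],
    [0, 0, 0],
    [0, 0, 0],
    [0, 0, 0],
  ],
)

```text
time: 8.17
tool_pos: [0.5114, -0.396, 0.2684]
tool_rot: [3.14, -0.005, -0.377]
contact_force: [-0.0, -0.0, -0.5]
opening: 0.0734
grip_force: 0.0
```

```bash
cat > bk.py <<'E'
from cell import *; from h import *
import sys
for n in('top','scene'):
    c=read_camera(n); cv2.imwrite(f'pics/{n}_{sys.argv[1]}.png',c['color']); X,u=cloud(c,np.ones((420,560),bool))
    near=lambda p,r,z0,z1:(np.hypot(X[:,0]-p[0],X[:,1]-p[1])<r)&(X[:,2]>z0)&(X[:,2]<z1)
    rim=X[near((.46,-.39),.16,.044,.056)]
    print(n,'rim',cv2.minAreaRect(np.float32(rim[:,:2])*1000))
    hb=X[near((.46,-.385),.12,.136,.16)]; hi=hb[hb[:,2]>.1505]
    if len(hb)>9: print('handle',cv2.fitLine(np.float32(hb[:,:2]),cv2.DIST_HUBER,0,.001,.001).ravel().round(3),len(hb),'notch',hi.mean(0).round(3),len(hi))
    for ce,A,m,b in blobs(hsv(c,(5,150,120),(17,255,255)),100):
        Y,_=cloud(c,m); print('or',ce,A,np.median(Y,0).round(3)) if abs(np.median(Y,0)[2]-.08)<.02 else 0
E
python3 bk.py a; python3 go.py .51 -.395 .25 -21.6
```

```text
top rim ((456.2942810058594, -374.15533447265625), (181.133544921875, 190.19021606445312), 67.59695434570312)
handle [ 0.363  0.932  0.478 -0.322] 81 notch [nan nan nan] 0
or [433.  203.7] 156 [ 0.513 -0.382  0.083]
scene rim ((460.7696228027344, -378.8114013671875), (189.53770446777344, 190.1807403564453), 68.29747009277344)
handle [ 0.368  0.93   0.464 -0.368] 137 notch [ 0.461 -0.376  0.154] 21
or [217.1 127.1] 193 [ 0.513 -0.387  0.084]
t 8.27 travel [-0.0004  0.0001  0.0147] dr [-0.04  0.1  -0.03] rows 0.35357421171289266 0.016161389632174603bk.py:9: RuntimeWarning: Mean of empty slice.
  if len(hb)>9: print('handle',cv2.fitLine(np.float32(hb[:,:2]),cv2.DIST_HUBER,0,.001,.001).ravel().round(3),len(hb),'notch',hi.mean(0).round(3),len(hi))
  ret = um.true_divide(
```

Request:
arm_command(
  fingers=[-0.6, -0.6, -0.6, -0.6, -0.6, -0.6, -0.6, -0.6],
  travel=[
    [0, 0, 0],
    [0, 0, 0],
    [0, 0, 0],
    [0, 0, 0],
    [0, 0, 0],
    [0, 0, 0],
    [0, 0, 0],
    [0, 0, 0],
  ],
  dr=[
    [0, 0, -7],
    [0, 0, -14],
    [0, 0, -21],
    [0, 0, -28],
    [0, 0, -35],
    [0, 0, -42],
    [0, 0, -49],
    [0, 0, -56],
  ],
)

```text
time: 8.93
tool_pos: [0.5103, -0.395, 0.2635]
tool_rot: [-3.138, 0.001, 0.606]
contact_force: [0.0, -0.1, -0.5]
opening: 0.0733
grip_force: 0.0
```

```bash
python3 go.py .4725 -.340 .2 68.4
```

```text
t 8.93 travel [ 0.0004 -0.0665  0.0638] dr [-2.400e-01 -2.000e-02 -3.368e+01] rows 2.209260595955624 4.704400515285568
```

Request:
arm_command(
  fingers=[-0.6, -0.6, -0.6, -0.6, -0.6, -0.6, -0.6, -0.6],
  travel=[
    [0, -0.03, 0.02],
    [0, -0.066, 0.04],
    [0, -0.066, 0.06],
    [0, -0.066, 0.063],
    [0, -0.066, 0.063],
    [0, -0.066, 0.063],
    [0, -0.066, 0.063],
    [0, -0.066, 0.063],
  ],
  dr=[
    [0, 0, -7],
    [0, 0, -14],
    [0, 0, -21],
    [0, 0, -28],
    [0, 0, -33.5],
    [0, 0, -33.5],
    [0, 0, -33.5],
    [0, 0, -33.5],
  ],
)

```text
time: 9.6
tool_pos: [0.4734, -0.3409, 0.2022]
tool_rot: [-3.14, -0.0, 1.182]
contact_force: [0.1, -0.6, -0.2]
opening: 0.0733
grip_force: 0.0
```

```bash
python3 go.py .4725 -.340 .119 68.4; python3 - <<'E'
from cell import *; from h import *
c=read_camera('wrist'); cv2.imwrite('pics/w3.png',c['color']);X,u=cloud(c,np.ones((420,560),bool))
k=(np.hypot(X[:,0]-.46,X[:,1]+.375)<.085)&(X[:,2]>.13)&(X[:,2]<.162);q=X[k];d=cv2.fitLine(np.float32(q[:,:2]),cv2.DIST_HUBER,0,.001,.001).ravel();print(d,len(q))
s=(q[:,:2]-[.4585,-.375])@[.369,.929]
for a in np.array_split(np.argsort(s),12): print(s[a].mean().round(3),q[a].mean(0).round(4))
E
```

```text
t 9.6 travel [ 0.0005 -0.0011  0.0832] dr [-0.06 -0.02 -0.7 ] rows 1.9958765855382172 0.0975962872648839
[ 0.36765054  0.929964    0.47373787 -0.34433275] 2206
-0.035 [ 0.4487 -0.4084  0.1415]
-0.023 [ 0.4526 -0.3977  0.1438]
0.005 [ 0.4626 -0.3717  0.1483]
0.019 [ 0.468  -0.3583  0.1422]
0.027 [ 0.4712 -0.3505  0.1416]
0.036 [ 0.4744 -0.3427  0.1416]
0.044 [ 0.4776 -0.335   0.1416]
0.052 [ 0.4806 -0.3273  0.1416]
0.06 [ 0.4833 -0.32    0.1415]
0.068 [ 0.4861 -0.3132  0.1415]
0.075 [ 0.4888 -0.3066  0.1404]
0.082 [ 0.4912 -0.3001  0.1346]
```

View pics/w3.png

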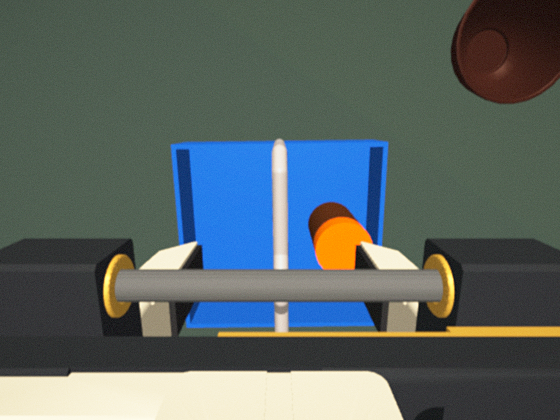

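The bar runs at column 280 between the fingers and the jar stands upright in the right half. I'm going down to the bar.

Request:
arm_command(
  fingers=[-0.6, -0.6, -0.6, -0.6, -0.6, -0.6],
  travel=[
    [0, 0.001, 0.03],
    [0, 0.001, 0.055],
    [0, 0.001, 0.073],
    [0, 0.001, 0.082],
    [0, 0.001, 0.082],
    [0, 0.001, 0.082],
  ],
  dr=[
    [0, 0, -0.7],
    [0, 0, -0.7],
    [0, 0, -0.7],
    [0, 0, -0.7],
    [0, 0, -0.7],
    [0, 0, -0.7],
  ],
)

```text
time: 10.15
tool_pos: [0.4747, -0.3417, 0.1213]
tool_rot: [3.141, 0.0, 1.196]
contact_force: [0.0, -0.9, 1.2]
opening: 0.0734
grip_force: 0.0
```

Request:
arm_command(
  fingers=[0.2, 0.5, 0.7, 0.8, 0.9, 1, 1, 1],
  travel=[
    [0, 0, 0],
    [0, 0, 0],
    [0, 0, 0],
    [0, 0, 0],
    [0, 0, 0],
    [0, 0, 0],
    [0, 0, 0],
    [0, 0, 0],
  ],
  dr=[
    [0, 0, 0],
    [0, 0, 0],
    [0, 0, 0],
    [0, 0, 0],
    [0, 0, 0],
    [0, 0, 0],
    [0, 0, 0],
    [0, 0, 0],
  ],
  squeeze=60,
)

```text
time: 10.82
tool_pos: [0.4745, -0.3414, 0.121]
tool_rot: [3.142, 0.0, 1.197]
contact_force: [0.5, 0.6, 0.8]
opening: 0.0248
grip_force: 0.0
```

Request:
arm_command(
  fingers=[1, 1, 1, 1, 1, 1],
  travel=[
    [0, 0, 0],
    [0, 0, 0],
    [0, 0, 0],
    [0, 0, 0],
    [0, 0, 0],
    [0, 0, 0],
  ],
  dr=[
    [0, 0, 0],
    [0, 0, 0],
    [0, 0, 0],
    [0, 0, 0],
    [0, 0, 0],
    [0, 0, 0],
  ],
)

```text
time: 11.32
tool_pos: [0.4743, -0.3414, 0.1209]
tool_rot: [-3.141, 0.0, 1.197]
contact_force: [-0.6, -0.1, 0.0]
opening: 0.0081
grip_force: 60.0
```

Request:
arm_command(
  fingers=[1, 1, 1, 1, 1, 1, 1, 1],
  travel=[
    [0, 0, -0.006],
    [0, 0, -0.014],
    [0, 0, -0.026],
    [0, 0, -0.04],
    [0, 0, -0.055],
    [0, 0, -0.07],
    [0, 0, -0.085],
    [0, 0, -0.1],
  ],
  dr=[
    [0, 0, 0],
    [0, 0, 0],
    [0, 0, 0],
    [0, 0, 0],
    [0, 0, 0],
    [0, 0, 0],
    [0, 0, 0],
    [0, 0, 0],
  ],
)

```text
time: 11.98
tool_pos: [0.4744, -0.3412, 0.222]
tool_rot: [-3.142, -0.0, 1.197]
contact_force: [-0.2, -0.6, -3.6]
opening: 0.0083
grip_force: 60.0
```

Request:
arm_command(
  fingers=[1, 1, 1, 1],
  travel=[
    [0, 0, -0.008],
    [0, 0, -0.008],
    [0, 0, -0.008],
    [0, 0, -0.008],
  ],
  dr=[
    [0, 0, 0],
    [0, 0, 0],
    [0, 0, 0],
    [0, 0, 0],
  ],
)

```text
time: 12.32
tool_pos: [0.4741, -0.341, 0.2279]
tool_rot: [-3.14, -0.001, 1.197]
contact_force: [-0.4, 0.5, -3.9]
opening: 0.008
grip_force: 60.0
```

```bash
python3 - <<'E'
from cell import *; from h import *
c=read_camera('wrist'); cv2.imwrite('pics/w4.png',c['color'])
c=read_camera('scene'); cv2.imwrite('pics/s4.png',cv2.resize(c['color'][60:260,100:360],None,fx=3,fy=3))
E
python3 go.py .42 -.16 .23 99
```

```text
t 12.42 travel [ 0.1488 -0.1165 -0.0019] dr [ -0.1   -0.08 -30.43] rows 4.530837875759815 4.249343028622269
```

View pics/s4.png

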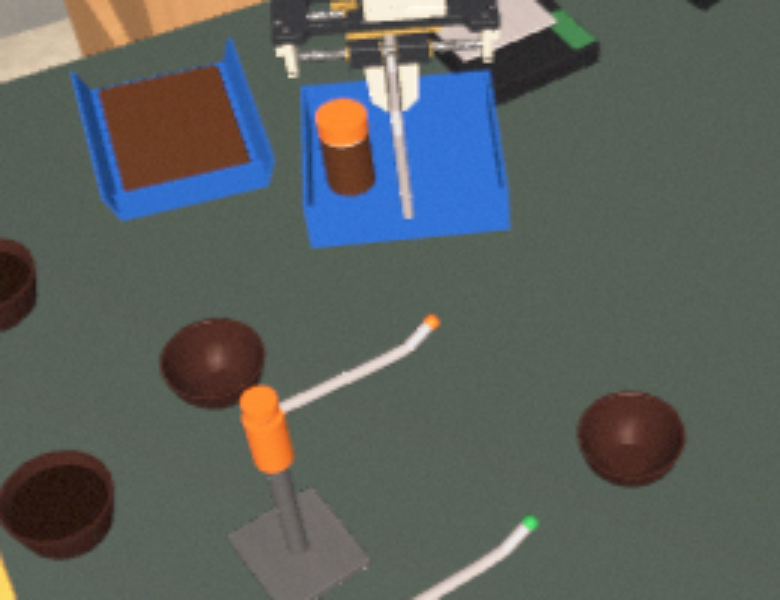

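```bash
python3 go.py .455 -.082 .205 99
```

```text
t 12.42 travel [ 0.2341 -0.1123  0.0231] dr [ -0.1   -0.08 -30.43] rows 6.252033986476044 4.249343028622269
```

Smooth acceleration, spread over two calls.

Request:
arm_command(
  fingers=[1, 1, 1, 1, 1, 1, 1, 1],
  travel=[
    [0.005, -0.002, 0.001],
    [0.014, -0.007, 0.002],
    [0.028, -0.014, 0.004],
    [0.045, -0.022, 0.006],
    [0.063, -0.031, 0.008],
    [0.081, -0.039, 0.01],
    [0.099, -0.048, 0.012],
    [0.117, -0.056, 0.014],
  ],
  dr=[
    [0, 0, -0.6],
    [0, 0, -1.8],
    [0, 0, -3.6],
    [0, 0, -5.8],
    [0, 0, -8.1],
    [0, 0, -10.5],
    [0, 0, -12.8],
    [0, 0, -15],
  ],
)

```text
time: 13.08
tool_pos: [0.4644, -0.21, 0.2146]
tool_rot: [-3.141, -0.001, 1.462]
contact_force: [0.0, 0.1, -3.8]
opening: 0.0081
grip_force: 60.0
```

```bash
python3 go.py .455 -.082 .205 99
```

```text
t 13.08 travel [ 0.1262 -0.0232  0.0097] dr [ -0.03  -0.04 -15.23] rows 3.086018368430438 2.126899658435688
```

Request:
arm_command(
  fingers=[1, 1, 1, 1, 1, 1, 1, 1],
  travel=[
    [0.018, -0.003, 0.001],
    [0.036, -0.006, 0.003],
    [0.054, -0.01, 0.005],
    [0.072, -0.013, 0.006],
    [0.09, -0.016, 0.007],
    [0.106, -0.019, 0.008],
    [0.119, -0.022, 0.009],
    [0.126, -0.023, 0.01],
  ],
  dr=[
    [0, 0, -2.2],
    [0, 0, -4.4],
    [0, 0, -6.6],
    [0, 0, -8.8],
    [0, 0, -11],
    [0, 0, -13],
    [0, 0, -14.5],
    [0, 0, -15.2],
  ],
)

```text
time: 13.75
tool_pos: [0.4553, -0.0819, 0.2047]
tool_rot: [-3.141, -0.001, 1.728]
contact_force: [0.2, 0.7, -4.3]
opening: 0.0079
grip_force: 60.0
```

Request:
arm_command(
  fingers=[1, 1, 1],
  travel=[
    [0, 0, 0],
    [0, 0, 0],
    [0, 0, 0],
  ],
  dr=[
    [0, 0, 0],
    [0, 0, 0],
    [0, 0, 0],
  ],
)

```text
time: 14.0
tool_pos: [0.4565, -0.0848, 0.205]
tool_rot: [3.141, 0.001, 1.723]
contact_force: [0.3, -0.1, -4.4]
opening: 0.008
grip_force: 60.0
```

```bash
python3 - <<'E'
from cell import *; from h import *
for n in('scene','top','wrist'):
    c=read_camera(n); cv2.imwrite(f'pics/{n}5.png',c['color'] if n!='scene' else cv2.resize(c['color'][100:300,140:400],None,fx=3,fy=3)); X,u=cloud(c,np.ones((420,560),bool))
    b=(abs(X[:,0]-.46)<.1)&(abs(X[:,1]+.12)<.12)&(X[:,2]>.212)&(X[:,2]<.25)&(np.hypot(X[:,0]-.455,X[:,1]+.082)>.03)
    q=X[b]; print(n,len(q))
    if len(q)<15: continue
    d=cv2.fitLine(np.float32(q[:,:2]),cv2.DIST_HUBER,0,.001,.001).ravel();print(d.round(3))
    for a in np.array_split(np.argsort(q[:,1]),9): print('   ',q[a].mean(0).round(3))
    k=(abs(X[:,0]-.6)<.08)&(abs(X[:,1]+.097)<.03)&(X[:,2]>.18)&(X[:,2]<.215);q=X[k]
    if len(q)>15:
        print('hook',cv2.fitLine(np.float32(q[:,:2]),cv2.DIST_HUBER,0,.001,.001).ravel().round(3),q[q[:,0].argmin()])
E
python3 go.py .577 -.063 .205 99
```

```text
scene 67
[ 0.161 -0.987  0.461 -0.089]
    [ 0.478 -0.203  0.219]
    [ 0.477 -0.196  0.222]
    [ 0.475 -0.19   0.224]
    [ 0.463 -0.1    0.224]
    [ 0.454 -0.049  0.224]
    [ 0.452 -0.044  0.223]
    [ 0.452 -0.042  0.22 ]
    [ 0.452 -0.037  0.218]
    [ 0.451 -0.034  0.215]
hook [ 0.987  0.158  0.611 -0.096] [ 0.54832386 -0.10565837  0.20821223]
top 10
wrist 1177
[ 0.182 -0.983  0.451 -0.043]
    [ 0.452 -0.051  0.227]
    [ 0.452 -0.049  0.226]
    [ 0.451 -0.047  0.225]
    [ 0.451 -0.045  0.224]
    [ 0.451 -0.043  0.222]
    [ 0.45  -0.041  0.22 ]
    [ 0.45  -0.039  0.218]
    [ 0.45  -0.037  0.216]
    [ 0.45  -0.035  0.214]
hook [ 0.991  0.135  0.574 -0.102] [ 0.54612651 -0.10554921  0.20422571]
t 14.15 travel [ 3.400e-03  1.225e-01 -1.000e-04] dr [ 0.    0.02 -0.29] rows 2.939279862814879 0.04022763521750106
```

View pics/scene5.png

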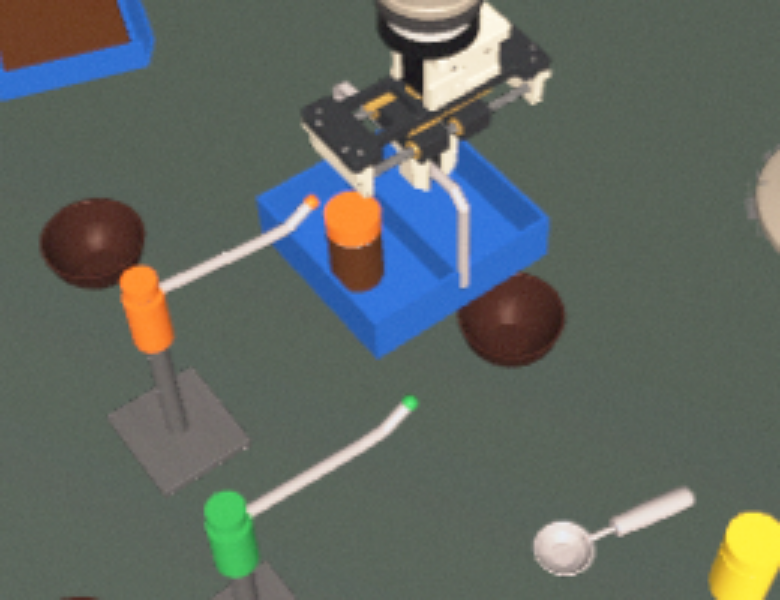

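View pics/wrist5.png

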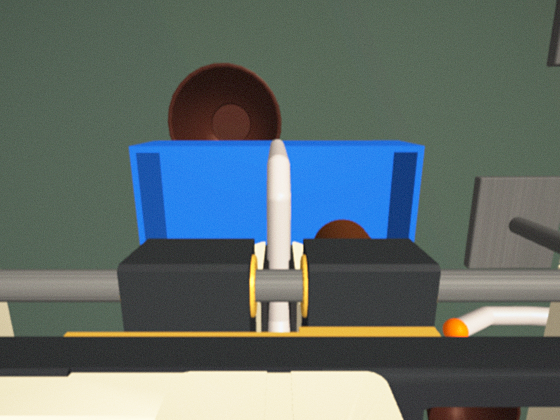

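Request:
arm_command(
  fingers=[1, 1, 1, 1, 1, 1, 1, 1],
  travel=[
    [0, 0.006, 0],
    [0.001, 0.018, 0],
    [0.001, 0.035, 0],
    [0.002, 0.055, 0],
    [0.003, 0.075, 0],
    [0.003, 0.093, 0],
    [0.004, 0.108, 0],
    [0.004, 0.117, 0],
  ],
  dr=[
    [0, 0, 0],
    [0, 0, 0],
    [0, 0, 0],
    [0, 0, 0],
    [0, 0, 0],
    [0, 0, 0],
    [0, 0, 0],
    [0, 0, 0],
  ],
)

```text
time: 14.82
tool_pos: [0.5733, -0.0623, 0.2044]
tool_rot: [3.141, -0.0, 1.724]
contact_force: [0.1, 0.2, -4.8]
opening: 0.0084
grip_force: 60.0
```

Request:
arm_command(
  fingers=[1, 1, 1, 1],
  travel=[
    [0, 0.003, 0],
    [0, 0.003, 0],
    [0, 0.003, 0],
    [0, 0.003, 0],
  ],
  dr=[
    [0, 0, 0],
    [0, 0, 0],
    [0, 0, 0],
    [0, 0, 0],
  ],
)

```text
time: 15.15
tool_pos: [0.5737, -0.0622, 0.2048]
tool_rot: [-3.141, -0.0, 1.723]
contact_force: [-1.0, -0.2, -3.8]
opening: 0.0081
grip_force: 60.0
```

```bash
python3 - <<'E'
from cell import *; from h import *
for n in('scene','wrist'):
    c=read_camera(n); cv2.imwrite(f'pics/{n}6.png',c['color'] if n!='scene' else cv2.resize(c['color'][100:300,140:400],None,fx=3,fy=3)); X,u=cloud(c,np.ones((420,560),bool))
    b=(abs(X[:,0]-.583)<.04)&(abs(X[:,1]+.1)<.12)&(X[:,2]>.212)&(X[:,2]<.25)&(np.hypot(X[:,0]-.575,X[:,1]+.0625)>.03)
    q=X[b]; print(n,len(q))
    if len(q)<15: continue
    for a in np.array_split(np.argsort(q[:,1]),9): print('   ',q[a].mean(0).round(3))
E
python3 go.py .575 -.0625 .174 99
```

```text
scene 78
    [ 0.596 -0.181  0.217]
    [ 0.593 -0.173  0.223]
    [ 0.59  -0.15   0.224]
    [ 0.572 -0.03   0.227]
    [ 0.569 -0.025  0.225]
    [ 0.57  -0.021  0.223]
    [ 0.57  -0.018  0.22 ]
    [ 0.568 -0.014  0.218]
    [ 0.569 -0.01   0.215]
wrist 1392
    [ 0.569 -0.032  0.226]
    [ 0.57  -0.029  0.227]
    [ 0.569 -0.026  0.226]
    [ 0.569 -0.024  0.225]
    [ 0.568 -0.022  0.223]
    [ 0.568 -0.02   0.221]
    [ 0.568 -0.017  0.219]
    [ 0.567 -0.015  0.217]
    [ 0.567 -0.012  0.214]
t 15.25 travel [-0.0005  0.0011  0.0311] dr [-0.01  0.01 -0.25] rows 0.7454512250005001 0.03497985099882054
```

View pics/scene6.png

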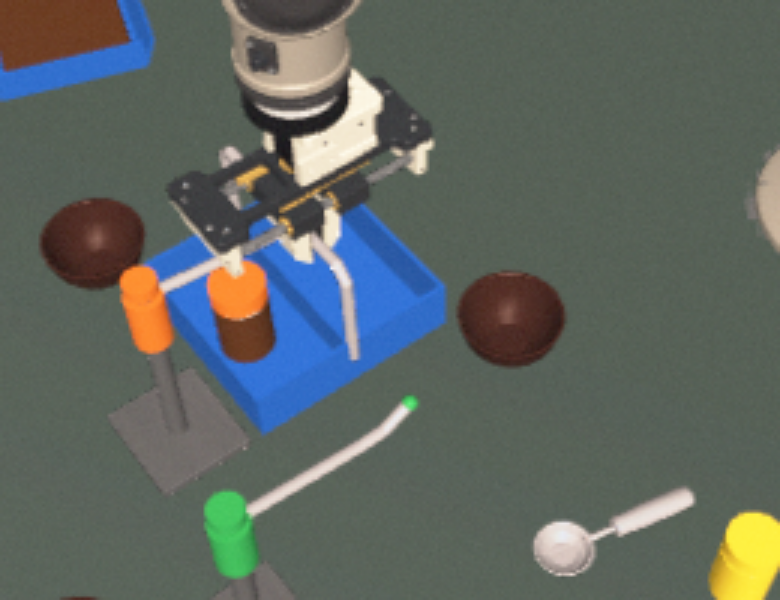

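The basket is over the orange hook, with the notch over the bar. I lower it slowly and watch the weight come off.

Request:
arm_command(
  fingers=[1, 1, 1, 1, 1, 1, 1, 1],
  travel=[
    [0, 0.001, 0.003],
    [0, 0.001, 0.007],
    [0, 0.001, 0.012],
    [0, 0.001, 0.017],
    [0, 0.001, 0.021],
    [0, 0.001, 0.024],
    [0, 0.001, 0.026],
    [0, 0.001, 0.027],
  ],
  dr=[
    [0, 0, 0],
    [0, 0, 0],
    [0, 0, 0],
    [0, 0, 0],
    [0, 0, 0],
    [0, 0, 0],
    [0, 0, 0],
    [0, 0, 0],
  ],
)

```text
time: 15.92
tool_pos: [0.5752, -0.0618, 0.1774]
tool_rot: [-3.141, -0.0, 1.724]
contact_force: [-0.2, -0.4, -4.4]
opening: 0.0081
grip_force: 60.0
```

Request:
arm_command(
  fingers=[1, 1, 1, 1],
  travel=[
    [0, 0, 0.001],
    [0, 0, 0.002],
    [0, 0, 0.003],
    [0, 0, 0.003],
  ],
  dr=[
    [0, 0, 0],
    [0, 0, 0],
    [0, 0, 0],
    [0, 0, 0],
  ],
)

```text
time: 16.25
tool_pos: [0.5753, -0.0618, 0.1748]
tool_rot: [-3.142, 0.0, 1.724]
contact_force: [0.1, 0.5, -4.2]
opening: 0.0084
grip_force: 60.0
```

Request:
arm_command(
  fingers=[1, 1, 1, 1],
  travel=[
    [0, 0, 0.001],
    [0, 0, 0.002],
    [0, 0, 0.002],
    [0, 0, 0.002],
  ],
  dr=[
    [0, 0, 0],
    [0, 0, 0],
    [0, 0, 0],
    [0, 0, 0],
  ],
)

```text
time: 16.58
tool_pos: [0.5753, -0.0618, 0.1729]
tool_rot: [-3.142, 0.0, 1.724]
contact_force: [0.1, 1.1, -4.6]
opening: 0.0083
grip_force: 60.0
```

Request:
arm_command(
  fingers=[1, 1, 1, 1],
  travel=[
    [0, 0, 0.001],
    [0, 0, 0.002],
    [0, 0, 0.002],
    [0, 0, 0.002],
  ],
  dr=[
    [0, 0, 0],
    [0, 0, 0],
    [0, 0, 0],
    [0, 0, 0],
  ],
)

```text
time: 16.92
tool_pos: [0.5755, -0.0619, 0.1712]
tool_rot: [3.141, 0.0, 1.724]
contact_force: [-0.2, 0.7, -2.8]
opening: 0.0084
grip_force: 60.0
```

Request:
arm_command(
  fingers=[1, 1, 1, 1],
  travel=[
    [0, 0, 0.001],
    [0, 0, 0.001],
    [0, 0, 0.001],
    [0, 0, 0.001],
  ],
  dr=[
    [0, 0, 0],
    [0, 0, 0],
    [0, 0, 0],
    [0, 0, 0],
  ],
)

```text
time: 17.25
tool_pos: [0.5755, -0.062, 0.1703]
tool_rot: [3.141, 0.001, 1.724]
contact_force: [-0.9, -0.4, -0.4]
opening: 0.0082
grip_force: 60.0
```

Request:
arm_command(
  fingers=[1, 1, 1, 1, 1, 1, 1, 1],
  travel=[
    [0, 0, 0],
    [0, 0, 0],
    [0, 0, 0],
    [0, 0, 0],
    [0, 0, 0],
    [0, 0, 0],
    [0, 0, 0],
    [0, 0, 0],
  ],
  dr=[
    [0, 0, 0],
    [0, 0, 0],
    [0, 0, 0],
    [0, 0, 0],
    [0, 0, 0],
    [0, 0, 0],
    [0, 0, 0],
    [0, 0, 0],
  ],
  squeeze=3,
)

```text
time: 17.92
tool_pos: [0.5754, -0.0619, 0.1699]
tool_rot: [3.141, 0.0, 1.724]
contact_force: [1.2, -1.8, -0.5]
opening: 0.0099
grip_force: 3.0
```

```bash
cat > chk.py <<'E'
from cell import *; from h import *
import sys
c=read_camera('scene'); cv2.imwrite(f'pics/s_{sys.argv[1]}.png',cv2.resize(c['color'][100:300,140:400],None,fx=3,fy=3)); X,u=cloud(c,np.ones((420,560),bool))
k=(abs(X[:,0]-.583)<.04)&(abs(X[:,1]+.1)<.12)&(X[:,2]>.175)&(X[:,2]<.215)&(np.hypot(X[:,0]-.575,X[:,1]+.0625)>.03)&(abs(X[:,1]+.1)>.02)
q=X[k]
for a in np.array_split(np.argsort(q[:,1]),7): print('   ',q[a].mean(0).round(3))
r=X[(abs(X[:,0]-.583)<.16)&(abs(X[:,1]+.1)<.16)&hsv(c,(100,150,60),(125,255,255))[u[:,1],u[:,0]]]
print('blue',r.mean(0).round(4),r.min(0).round(3),r.max(0).round(3))
E
python3 chk.py r
```

```text
[ 0.597 -0.181  0.186]
    [ 0.594 -0.169  0.191]
    [ 0.592 -0.149  0.192]
    [ 0.572 -0.028  0.191]
    [ 0.57  -0.022  0.189]
    [ 0.571 -0.018  0.184]
    [ 0.567 -0.013  0.179]
blue [ 0.562  -0.0779  0.0679] [ 0.423 -0.193 -0.004] [0.674 0.002 0.271]
```

Request:
arm_command(
  fingers=[0.7, 0.6, 0.5, 0.4, 0.3, 0.2, 0.1, 0],
  travel=[
    [0, 0, 0],
    [0, 0, 0],
    [0, 0, 0],
    [0, 0, 0],
    [0, 0, 0],
    [0, 0, 0],
    [0, 0, 0],
    [0, 0, 0],
  ],
  dr=[
    [0, 0, 0],
    [0, 0, 0],
    [0, 0, 0],
    [0, 0, 0],
    [0, 0, 0],
    [0, 0, 0],
    [0, 0, 0],
    [0, 0, 0],
  ],
)

```text
time: 18.63
tool_pos: [0.5753, -0.0618, 0.1699]
tool_rot: [-3.142, 0.0, 1.724]
contact_force: [-0.3, -0.7, -0.4]
opening: 0.0435
grip_force: 0.0
```

Request:
arm_command(
  fingers=[0, 0, 0, 0, 0, 0, 0, 0],
  travel=[
    [0, 0, 0],
    [0, 0, -0.01],
    [0, 0, -0.025],
    [0, 0, -0.045],
    [0, 0, -0.07],
    [0, 0, -0.1],
    [0, 0, -0.12],
    [0, 0, -0.12],
  ],
  dr=[
    [0, 0, 0],
    [0, 0, 0],
    [0, 0, 0],
    [0, 0, 0],
    [0, 0, 0],
    [0, 0, 0],
    [0, 0, 0],
    [0, 0, 0],
  ],
)

```text
time: 19.3
tool_pos: [0.577, -0.0622, 0.2959]
tool_rot: [3.133, 0.004, 1.724]
contact_force: [-0.1, -0.1, 0.7]
opening: 0.0459
grip_force: 0.0
```

Request:
arm_command(
  fingers=[0, 0, 0, 0, 0, 0, 0, 0],
  travel=[
    [0, -0.02, 0],
    [0, -0.05, 0],
    [0, -0.08, 0],
    [0, -0.11, 0],
    [0, -0.13, 0],
    [0, -0.13, 0],
    [0, -0.13, 0],
    [0, -0.13, 0],
  ],
  dr=[
    [0, 0, 0],
    [0, 0, 0],
    [0, 0, 0],
    [0, 0, 0],
    [0, 0, 0],
    [0, 0, 0],
    [0, 0, 0],
    [0, 0, 0],
  ],
)

```text
time: 19.97
tool_pos: [0.4475, -0.0818, 0.2902]
tool_rot: [3.141, 0.0, 1.724]
contact_force: [-0.4, 0.8, 0.6]
opening: 0.046
grip_force: 0.0
```

```bash
for i in 1 2 3 4 5 6; do python3 chk.py f$i | tail -1; done; python3 chk.py f7
```

```text
blue [ 0.5584 -0.1014  0.0686] [ 0.425 -0.206 -0.004] [ 0.676 -0.001  0.118]
blue [ 0.5584 -0.1014  0.0686] [ 0.431 -0.207 -0.002] [0.675 0.    0.116]
blue [ 0.5584 -0.1013  0.0686] [ 0.424 -0.207 -0.002] [ 0.676 -0.001  0.116]
blue [ 0.5583 -0.1016  0.0686] [ 0.423 -0.255 -0.003] [ 0.676 -0.     0.117]
blue [ 0.5581 -0.1013  0.0686] [ 0.424 -0.244 -0.004] [0.676 0.001 0.118]
blue [ 0.5583 -0.1015  0.0686] [ 0.43  -0.254 -0.002] [ 0.675 -0.001  0.117]
    [ 0.597 -0.177  0.191]
    [ 0.594 -0.162  0.193]
    [ 0.591 -0.15   0.192]
    [ 0.59  -0.136  0.193]
    [ 0.58  -0.077  0.191]
    [ 0.571 -0.023  0.186]
    [ 0.569 -0.015  0.18 ]
blue [ 0.5583 -0.1014  0.0686] [ 0.424 -0.209 -0.001] [ 0.676 -0.     0.117]
```

View pics/s_f7.png

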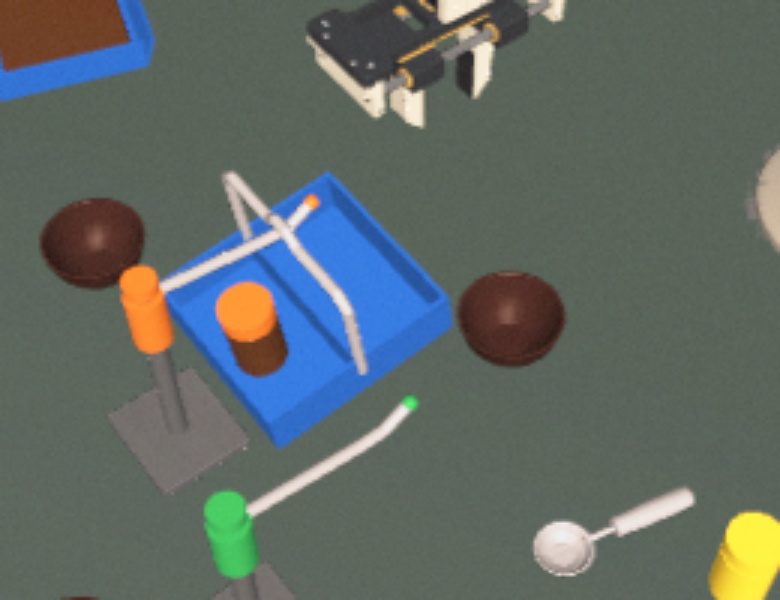

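The basket hangs on the orange hook at the notch. The jar stands in it, nothing is swinging, and the gripper is clear.

Request:
arm_command(
  fingers=[0, 0, 0, 0, 0, 0, 0, 0],
  travel=[
    [0, 0, 0],
    [0, 0, 0],
    [0, 0, 0],
    [0, 0, 0],
    [0, 0, 0],
    [0, 0, 0],
    [0, 0, 0],
    [0, 0, 0],
  ],
  dr=[
    [0, 0, 0],
    [0, 0, 0],
    [0, 0, 0],
    [0, 0, 0],
    [0, 0, 0],
    [0, 0, 0],
    [0, 0, 0],
    [0, 0, 0],
  ],
)

```text
time: 20.98
tool_pos: [0.4468, -0.0817, 0.2899]
tool_rot: [3.142, 0.0, 1.724]
contact_force: [-0.2, -0.1, 0.7]
opening: 0.0455
grip_force: 0.0
```

```bash
python3 chk.py g | tail -1; python3 -c "
from cell import *
print(hand_in())"
```

```text
blue [ 0.5582 -0.1016  0.0686] [ 0.424 -0.26  -0.001] [ 0.675 -0.001  0.117]
the job is handed in; nothing more can be done
None
```

The basket, with the orange-lidded jar upright in it, hangs still by its notch on the orange hook; I handed the job in at about 21 s, and no verdict was returned.

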